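# Size a mincer bush on the stepped gauge and put it away

### The job

Take the washed nylon bush from the rubber mat, slide it down the stepped sizing gauge and press it squarely home for a moment on the step where it stops, gently (some 10 N, never above 30 N). Then lift it off and put it down over the rack peg marked with as many lines as that step; leave the two bushes in the dish and everything else where it is.

Things in the scene. Friction and masses are not known exactly. Their poses are not given: they have to be found in the camera images.
- bush_a_mid (a point): centre (12 mm above the underside) of a white nylon bush, a plain ring 50 mm outside diameter, 24 mm high, standing flat, z its axis, 16 to 55 g. The three bushes are alike outside; their bores are 24, 32 and 40 mm, and which of a, b, c has which is not known. One stands on the mat, two in the dish. Over 30 N damages the nylon
- bush_b_mid (a point): centre (12 mm above the underside) of a white nylon bush, a plain ring 50 mm outside diameter, 24 mm high, standing flat, z its axis, 16 to 55 g. The three bushes are alike outside; their bores are 24, 32 and 40 mm, and which of a, b, c has which is not known. One stands on the mat, two in the dish. Over 30 N damages the nylon
- bush_c_mid (a point): centre (12 mm above the underside) of a white nylon bush, a plain ring 50 mm outside diameter, 24 mm high, standing flat, z its axis, 16 to 55 g. The three bushes are alike outside; their bores are 24, 32 and 40 mm, and which of a, b, c has which is not known. One stands on the mat, two in the dish. Over 30 N damages the nylon
- mat: black rubber mat, 160 x 130 x 4 mm, fixed; origin at the centre of its underside; the bush to be sized stands on it, within about 35 mm of its centre in x and 25 mm in y
- dish: open aluminium dish, 150 x 85 mm and 30 mm high, fixed; origin at the centre of its underside; holds the two bushes that are to stay, side by side along its x axis
- gauge: sizing gauge, fixed: upright aluminium mandrel with three flat shoulders (steps) and slightly tapered lands, on a dark foot 104 mm across and 14 mm thick. Origin on its axis at the bench top, z up. A bush stops flat on the first step too wide for its bore. Held over 1.7 mm off-centre it can also hang up on a step above its own. Come onto a step at 10 mm/s or less: it gives nothing. 6 to 15 N reads true
- gauge_nose (a point): tip of the gauge's conical nose, 108 mm above the bench: 12 mm diameter here, widening to 22 mm at step 1
- step1 (a point): centre of the gauge's step 1, a flat shoulder 28.6 mm in diameter, 90 mm above the bench, marked by 1 dark line just below it. The bush of bore 24 mm stops here, its underside at this height, with 1 mm play all round. Below it: a land 28.6 mm wide here, widening to 30 mm at step 2
- step2 (a point): centre of the gauge's step 2, a flat shoulder 36.6 mm in diameter, 75 mm above the bench, marked by 2 dark lines just below it. The bush of bore 32 mm stops here, its underside at this height, with 1 mm play all round. Below it: a land 36.6 mm wide here, widening to 38 mm at step 3
- step3 (a point): centre of the gauge's step 3, a flat shoulder 46 mm in diameter, 60 mm above the bench, marked by 3 dark lines just below it. The bush of bore 40 mm stops here, its underside at this height, with 1 mm play all round. Below it: a plain stem, 46 to 47 mm
- rack: spares rack: white board 240 x 85 x 12 mm, fixed, with three upright steel pegs 75 mm apart along its x axis, 38 mm tall above the board with bevelled tops; origin at the centre of its underside
- peg1 (a point): foot of rack peg 1, 16 mm in diameter (thinnest), marked near its top with 1 dark line; the point lies on its axis at the board's top, 12 mm above the bench; its bush has 8 mm more bore than the peg's diameter and rests on the board
- peg2 (a point): foot of rack peg 2, 24 mm in diameter (middle), marked near its top with 2 dark lines; the point lies on its axis at the board's top, 12 mm above the bench; its bush has 8 mm more bore than the peg's diameter and rests on the board
- peg3 (a point): foot of rack peg 3, 32 mm in diameter (thickest), marked near its top with 3 dark lines; the point lies on its axis at the board's top, 12 mm above the bench; its bush has 8 mm more bore than the peg's diameter and rests on the board
- jar: green glass jar with a dark lid, 52 mm diameter, 95 mm high, bystander; origin under its centre
- plate: steel mincer hole plate lying flat, 70 mm diameter, 10 mm thick, bystander; origin under its centre
- tubs: nested stack of brown paper tubs, upside down, 80 mm diameter at the foot, 87 mm high, bystander; origin under its centre
Not all that is in view belongs to the job. Leave any orange, purple or turquoise look-alike of the gauge alone.

How it is judged:
By the outcome, as a careful person would: the job done as asked, in the order asked, and still so for the second after the job is handed in, with the robot touching nothing.
It also fails if it takes over 72 s, if anything falls off the work surface, if the arm or the gripper's body presses on something with over 40 N, if the wrist force passes 120 N, or if a joint passes its speed limit or range.

### The arm

A 6-joint arm with a two-finger parallel gripper is mounted at the origin on the work surface. World frame = base frame: x ahead of the robot, y to its left, z up, the work surface at z = 0. Lengths are in m, angles in rad, forces in N, time in s.
With the tool pointing down it reaches from about 0.25 to 0.725 m from the base axis. Payload 4 kg.
Tool frame: the origin (TCP) lies between the finger pads; the fingertips stand 25 mm ahead of it and the grasp point (between the pads) lies 6 mm ahead of it; z points along the fingers, y is the line along which they close (so a half turn about z gives the same grasp; the last joint's range is limited). The gripper opens to 85 mm and grips with 20 to 120 N. Pads are 22 mm wide; open, the fingers measure 114 mm over their backs; the gripper's body (76 mm by 85 mm) begins 54 mm behind the grasp point. The pads swing forward as they close: fully open they stand 13 mm farther back than shut.
Start: joints at [-1.103, 0.241, 0.005, 1.335, 0, 1.571], TCP at [0.225, -0.446, 0.256] pointing down, gripper open.
Joint ranges: [-2.72, 2.72], [-1.05, 1.87], [-1.09, 1.28], [-1.99, 2.15], [-1.42, 1.44], [-3.14, 3.14]. Speed limits (rad/s): [2.79, 2.79, 3.14, 3.14, 3.14, 3.14].

### API

Orientations are given as a unit quaternion [x, y, z, w].
In Python, from workcell import bot gives the robot as it stands. The module is installed in compiled form; this text tells all that it offers.
- The arm moves only by the shell command python3 -m pendant 'ROWS'. ROWS is JSON, one flat list of numbers, 7 for each row, row after row: the shift along the tool's x, y, z normalised to -1 to 1, where 1 is 0.5 m, then the turn, a rotation vector about the tool's x, y, z normalised to -1 to 1, where 1 is 180 degrees, then the opening, from 0 (shut) to 1 (fully open). In form: [tx, ty, tz, ax, ay, az, fingers, tx, ty, tz, ax, ay, az, fingers, ...]. A call has exactly 10 rows; each row is the pose to reach, as a shift and turn from the pose commanded when the call began, along the tool's axes at that moment, turning the shorter way round; what a row does not reach only later rows make up. A row lasts 1/12 s, in which the tool goes at most 41.7 mm and 7.16 degrees, less where a joint would pass 70% of its speed; a pose out of reach is approached as far as the arm can. A call with a number of a shift or a turn outside -1 to 1 is refused whole. A call with a gripper value outside its range is refused whole. The fingers move at their own pace and stop on an object; the grip force is fixed at half the most. Time passes only in rows, so rows that repeat a pose let the fingers close, or fill a call up. It gives the time, the measured TCP pose, the force, the opening and the grip force at its end, in the units of the state.
- bot.get_obs(): the state, without advancing time (a new reading comes with each control period).
- bot.camera(name): name is "side" or "top" or "wrist"; returns a dict with "pixels" (384x512x3 uint8, red, green, blue), "mtx" (3x3 intrinsics, pixels), "cam_to_world" (4x4, takes a point from camera to world coordinates); the wrist camera has in their place "hand_eye" (4x4, takes a point from camera to tool coordinates, whose origin is the TCP and whose axes are the flange's). Camera axes: x right, y up, looking along -z (the intrinsics and any distortion apply to the point x, -y, -z); pixel columns grow to the right and rows downward; lengths in m; the calibration is good to about 2 mm. A picture is of the moment at which its call begins: read the wrist's pose just before it. There is no depth.
- bot.job_done(): hands the job in; it is judged then, once.
The state is a dict: "clock": time; "joint_pos": joint angles; "joint_vel": joint speeds; "tau": joint torques, N m; "eef_pos": TCP position; "tool_rot": TCP orientation; "ft_force": force on the tool from outside, world axes, zero at the start; "ft_torque": the same for the moment, N m; "grip_width": finger opening in m; "grasp_force": force on a finger pad.
Only numpy, scipy, OpenCV 4.12 (cv2) and the standard library are available. Lean on these libraries where they do the work, as an engineer would, in place of code of your own. Each camera call takes 0.05 s, during which the arm holds its last target. There are 200 camera calls.

## Working session

There is one attempt and no reset: what is moved stays moved. The work goes in short steps, Python scripts to look and compute and a shell command to move; the robot and the scene stay as the last step left them, time stands still between calls to the robot, and variables do not carry over. Pictures are saved under pics/ and viewed, at most 12 in all, crops included, and the job is handed in when it is done.

```bash
mkdir -p pics; cat > h.py <<'E'
import numpy as np, cv2
from scipy.spatial.transform import Rotation as R
from workcell import bot
def snap(n,f=None):
    o=bot.get_obs(); c=bot.camera(n)
    if n=='wrist':
        T=np.eye(4);T[:3,:3]=R.from_quat(o['tool_rot']).as_matrix();T[:3,3]=o['eef_pos']
        c['cam_to_world']=T@c['hand_eye']
    if f: cv2.imwrite('pics/'+f,c['pixels'][:,:,::-1])
    np.savez('cam_'+n+'.npz',**{k:v for k,v in c.items() if isinstance(v,np.ndarray)})
    return c
def load(n): return dict(np.load('cam_'+n+'.npz'))
def ray(c,u,v):
    d=np.linalg.inv(c['mtx'])@[u,v,1]; d=d*[1,-1,-1]
    T=c['cam_to_world']; return T[:3,3],T[:3,:3]@d
def atz(c,u,v,z):
    o,d=ray(c,u,v); return o+d*(z-o[2])/d[2]
def proj(c,p):
    q=np.linalg.inv(c['cam_to_world'])@np.r_[p,1]; q=q[:3]*[1,-1,-1]
    w=c['mtx']@q; return w[:2]/w[2]
E
python3 - <<'E'
from h import *
a=snap('top');b=snap('side');print(a.keys(),a['mtx'],a['cam_to_world'],b['cam_to_world'],bot.get_obs())
w=snap('wrist'); print(w['hand_eye'])
cv2.imwrite('pics/top.png',cv2.resize(a['pixels'][:,:,::-1],(800,600),interpolation=2))
cv2.imwrite('pics/side.png',cv2.resize(b['pixels'][:,:,::-1],(800,600),interpolation=2))
E
```

```text
dict_keys(['pixels', 'mtx', 'cam_to_world']) [[500.04357337   0.         256.57340235]
 [  0.         500.04357337 192.9703354 ]
 [  0.           0.           1.        ]] [[ 0.01156831  0.99506807 -0.09851757  0.38629772]
 [-0.99991243  0.01087853 -0.00753593  0.09487164]
 [-0.00642704  0.09859612  0.99510678  1.77625082]
 [ 0.          0.          0.          1.        ]] [[ 0.99128022  0.08110612 -0.10385242  0.45874679]
 [-0.13148391  0.5568409  -0.82014645 -0.74362464]
 [-0.00868962  0.82664987  0.56264952  0.67676342]
 [ 0.          0.          0.          1.        ]] {'clock': 0.1, 'joint_pos': array([-1.10298349e+00,  2.41356456e-01,  3.87088207e-03,  1.33521852e+00,
        1.19043638e-06,  1.57084012e+00]), 'joint_vel': array([-0.00055522, -0.0005982 ,  0.00206034, -0.00115356, -0.00092486,
       -0.00114719]), 'tau': array([ 1.34296020e-03, -3.73139834e+01,  2.53009093e+01,  1.08570713e-02,
        7.37479445e-05,  2.23522210e-05]), 'eef_pos': array([ 0.22523345, -0.44581415,  0.2554971 ]), 'tool_rot': array([ 9.72773024e-01,  2.31757919e-01, -2.20532198e-04, -9.28042589e-04]), 'ft_force': array([ 0.59414026, -0.36797139,  0.05539936]), 'ft_torque': array([ 0.02381603, -0.03794495, -0.01375227]), 'grasp_force': 0.0, 'grip_width': 0.0856894380155593}
[[ 8.29635261e-04  9.55303545e-01  2.95625520e-01  7.66776354e-02]
 [ 9.99999559e-01 -9.22935117e-04  1.76061574e-04  2.55045222e-04]
 [ 4.41035420e-04  2.95625243e-01 -9.55303889e-01 -1.18093984e-01]
 [ 0.00000000e+00  0.00000000e+00  0.00000000e+00  1.00000000e+00]]
```

View pics/top.png

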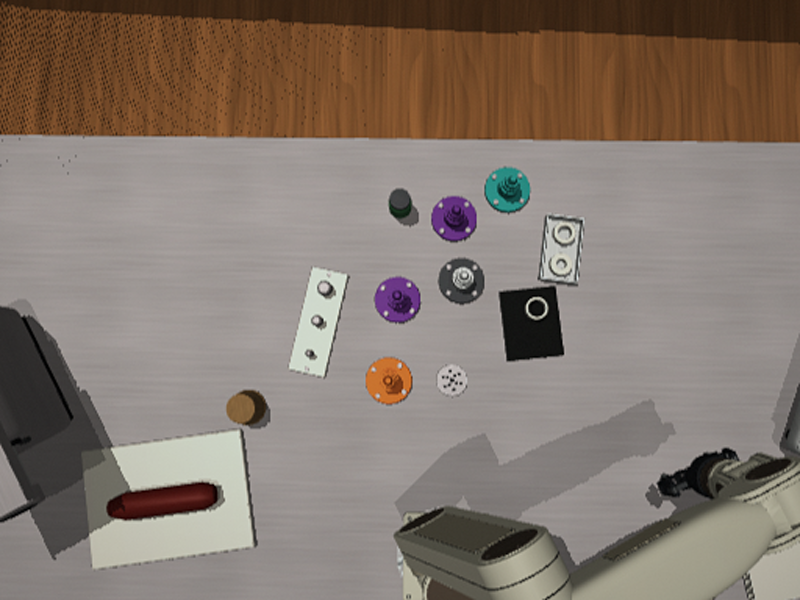

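View pics/side.png

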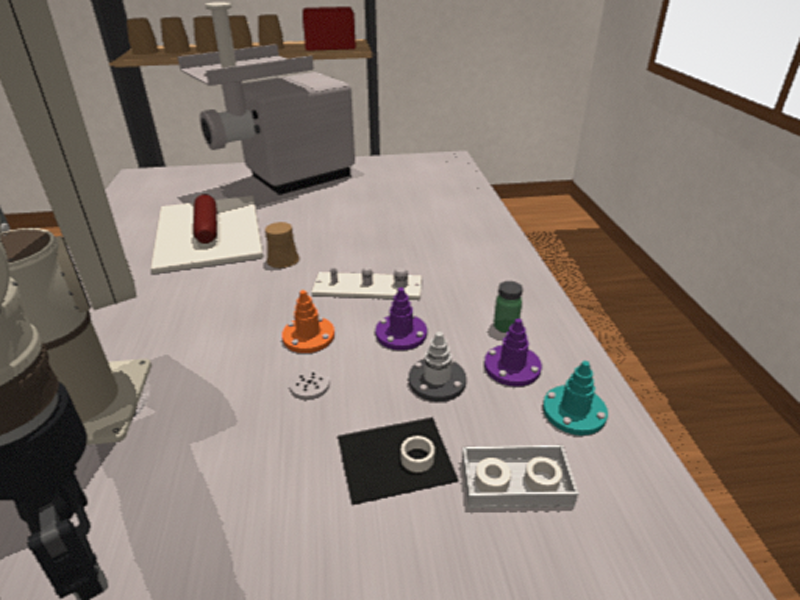

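The three bushes are on the mat at top (537,308) and in the dish at (564,233) and (560,265). The mat bush is the one to take, and it shows the widest bore. Of the gauge-shaped objects, the grey aluminium one at (462,280) is the real gauge. The look-alikes are purple at (455,217) and (397,298), orange at (389,380) and turquoise at (508,188). The rack pegs, thick to thin, are at (325,288), (318,321) and (310,353).

```bash
python3 - <<'E'
from h import *
t=load('top');s=load('side');k=1.5625
def tri(p,q):
    A=[];b=[]
    for c,x in((t,p),(s,q)):
        o,d=ray(c,x[0]/k,x[1]/k);d/=np.linalg.norm(d);P=np.eye(3)-np.outer(d,d);A.append(P);b.append(P@o)
    return np.linalg.solve(sum(A),sum(b))
for n,u,v,z,u2,v2 in[('bush',537,308,.028,417,447),('nose',463,272,.108,439,333),('peg3',325,288,.05,401,270),('peg1',310,353,.05,334,269)]:
    print(n,atz(t,u/k,v/k,z).round(3),atz(s,u2/k,v2/k,z).round(3),tri((u,v),(u2,v2)).round(3))
print('foot',atz(t,461/k,281/k,.014),atz(s,437/k,379/k,.014))
for n,p in dict(dish1=(564,233),jar=(400,200),plate=(452,380)).items(): print(n,atz(t,p[0]/k,p[1]/k,.05).round(3))
I=t['pixels'][150:240,300:390,::-1]; J=s['pixels'][190:330,180:380,::-1]
cv2.imwrite('pics/crop.png',np.hstack([cv2.resize(I,(360,360)),cv2.resize(s['pixels'][200:310,240:370,::-1],(425,360))]))
o=bot.get_obs();print(R.from_quat(o['tool_rot']).as_matrix().round(3))
E
```

```text
bush [ 0.548 -0.197  0.028] [ 0.554 -0.197  0.028] [ 0.551 -0.198  0.029]
nose [ 0.617 -0.025  0.108] [ 0.618 -0.029  0.108] [ 0.618 -0.026  0.106]
peg3 [0.586 0.277 0.05 ] [0.595 0.277 0.05 ] [0.59  0.277 0.049]
peg1 [0.441 0.307 0.05 ] [0.449 0.302 0.05 ] [0.445 0.308 0.046]
foot [ 0.60908103 -0.02775355  0.014     ] [ 0.61513644 -0.03938227  0.014     ]
dish1 [ 0.715 -0.255  0.05 ]
jar [0.787 0.113 0.05 ]
plate [ 0.385 -0.006  0.05 ]
[[ 0.893  0.451 -0.001]
 [ 0.451 -0.893  0.001]
 [-0.    -0.002 -1.   ]]
```

View pics/crop.png

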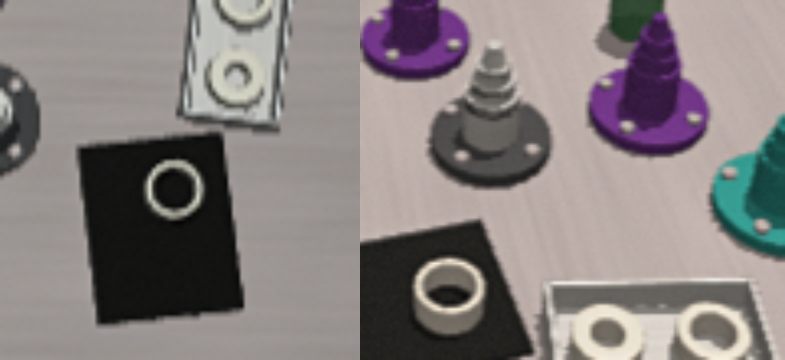

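The crop confirms the mat bush is a thin ring with a wide bore and the grey gauge is the aluminium one. I'll go above the bush with the tool yawed so it closes along world y.

```bash
python3 -m pendant '[0.8,-0.15,0.13,0,0,0.149,1, 0.8,-0.15,0.13,0,0,0.149,1, 0.8,-0.15,0.13,0,0,0.149,1, 0.8,-0.15,0.13,0,0,0.149,1, 0.8,-0.15,0.13,0,0,0.149,1, 0.8,-0.15,0.13,0,0,0.149,1, 0.8,-0.15,0.13,0,0,0.149,1, 0.8,-0.15,0.13,0,0,0.149,1, 0.8,-0.15,0.13,0,0,0.149,1, 0.8,-0.15,0.13,0,0,0.149,1]'
python3 - <<'E'
from h import *
c=snap('wrist','w1.png');o=bot.get_obs();print(o['eef_pos'],R.from_quat(o['tool_rot']).as_matrix().round(3),o['joint_pos'].round(2), o['joint_vel'].round(3))
print(proj(c,[.55,-.198,.028]),c['mtx'])
E
```

```text
clock: 0.98
eef_pos: [0.5379, -0.2065, 0.193]
tool_rot: [1.0, -0.0, -0.0, -0.0]
ft_force: [0.6, -1.1, -0.3]
grip_width: 0.0854
grasp_force: 0.0
[ 0.54322659 -0.20133503  0.19114494] [[ 1.     0.007  0.003]
 [ 0.007 -1.     0.004]
 [ 0.003 -0.004 -1.   ]] [-0.36  0.43  0.1   1.24  0.01  2.78] [-0.07  -0.045 -0.078  0.025 -0.042 -0.139]
[242.81729701 163.41516221] [[335.61704534   0.         252.22568528]
 [  0.         335.61704534 189.14167681]
 [  0.           0.           1.        ]]
```

View pics/w1.png

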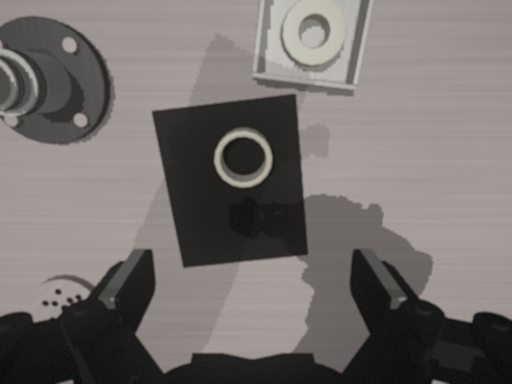

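The bush ring is at about (243,157), directly below the tool, with the dish at (313,40) and the gauge at (10,85).

```bash
python3 - <<'E'
from h import *
c=load('wrist');o=bot.get_obs();p=atz(c,243.5,157,.028);print(o['eef_pos'],p,p-o['eef_pos'])
E
```

```text
[ 0.54322659 -0.20133503  0.19114494] [ 0.55562798 -0.19862861  0.028     ] [ 0.01240139  0.00270642 -0.16314494]
```

```bash
python3 -m pendant '[0.02,-0.005,0.05,0,0,0,1, 0.02,-0.005,0.1,0,0,0,1, 0.02,-0.005,0.15,0,0,0,1, 0.02,-0.005,0.18,0,0,0,1, 0.02,-0.005,0.18,0,0,0,1, 0.02,-0.005,0.18,0,0,0,1, 0.02,-0.005,0.18,0,0,0,1, 0.02,-0.005,0.18,0,0,0,1, 0.02,-0.005,0.18,0,0,0,1, 0.02,-0.005,0.18,0,0,0,1]'
python3 - <<'E'
from h import *
c=snap('wrist');o=bot.get_obs();print(o['eef_pos'],R.from_quat(o['tool_rot']).as_matrix().round(3),o['ft_force'])
cv2.imwrite('pics/w2.png',cv2.resize(c['pixels'][60:330,100:412,::-1],None,fx=2,fy=2))
E
```

```text
clock: 1.87
eef_pos: [0.5474, -0.206, 0.1051]
tool_rot: [1.0, -0.0, 0.001, 0.0]
ft_force: [0.1, 0.3, 0.4]
grip_width: 0.0853
grasp_force: 0.0
[ 0.5472789  -0.20595878  0.10481955] [[ 1.    -0.     0.002]
 [-0.    -1.    -0.001]
 [ 0.002  0.001 -1.   ]] [0.91193585 0.47816368 0.63688191]
```

View pics/w2.png

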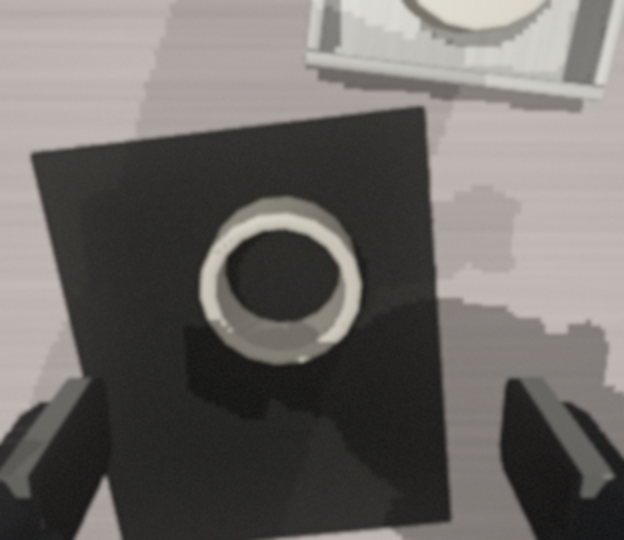

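The ring's top face spans columns 199–362 and rows 212–364 in the crop, so its centre is about (280.5,288).

```bash
python3 - <<'E'
from h import *
c=load('wrist');o=bot.get_obs();p=atz(c,240.25,204,.028);print(p,p-o['eef_pos'])
E
```

```text
[ 0.55423982 -0.19837951  0.028     ] [ 0.00696092  0.00757927 -0.07681955]
```

```bash
python3 -m pendant '[0.014,-0.015,0.04,0,0,0,1, 0.014,-0.015,0.09,0,0,0,1, 0.014,-0.015,0.13,0,0,0,1, 0.014,-0.015,0.154,0,0,0,1, 0.014,-0.015,0.154,0,0,0,1, 0.014,-0.015,0.154,0,0,0,0.65, 0.014,-0.015,0.154,0,0,0,0.5, 0.014,-0.015,0.154,0,0,0,0.3, 0.014,-0.015,0.154,0,0,0,0.3, 0.014,-0.015,0.154,0,0,0,0.3]'
python3 -m pendant '[0,0,0,0,0,0,0.3, 0,0,0,0,0,0,0.3, 0,0,0,0,0,0,0.3, 0,0,-0.02,0,0,0,0.3, 0,0,-0.06,0,0,0,0.3, 0,0,-0.1,0,0,0,0.3, 0,0,-0.14,0,0,0,0.3, 0,0,-0.18,0,0,0,0.3, 0,0,-0.22,0,0,0,0.3, 0,0,-0.22,0,0,0,0.3]'
```

```text
clock: 2.75
eef_pos: [0.5553, -0.1987, 0.0288]
tool_rot: [1.0, -0.0, 0.002, 0.001]
ft_force: [-0.0, 0.1, 5.9]
grip_width: 0.0484
grasp_force: 62.2
clock: 3.58
eef_pos: [0.5563, -0.1991, 0.1422]
tool_rot: [1.0, -0.0, 0.004, 0.001]
ft_force: [1.1, 0.5, -0.4]
grip_width: 0.0484
grasp_force: 61.8
```

The bush is gripped and lifted. Next I move short of the gauge, yawing 60°, for a close look at it.

```bash
python3 -m pendant '[0.072,-0.26,-0.06,0,0,-0.333,0.3, 0.072,-0.26,-0.06,0,0,-0.333,0.3, 0.072,-0.26,-0.06,0,0,-0.333,0.3, 0.072,-0.26,-0.06,0,0,-0.333,0.3, 0.072,-0.26,-0.06,0,0,-0.333,0.3, 0.072,-0.26,-0.06,0,0,-0.333,0.3, 0.072,-0.26,-0.06,0,0,-0.333,0.3, 0.072,-0.26,-0.06,0,0,-0.333,0.3, 0.072,-0.26,-0.06,0,0,-0.333,0.3, 0.072,-0.26,-0.06,0,0,-0.333,0.3]'
python3 - <<'E'
from h import *
import time
for _ in range(3): c=snap('wrist')
o=bot.get_obs();print(o['eef_pos'],R.from_quat(o['tool_rot']).as_matrix().round(3),o['ft_force'])
cv2.imwrite('pics/w3.png',cv2.resize(c['pixels'][:,:,::-1],(800,600),interpolation=2))
print([proj(c,[.617,-.026,z]).round(1)*1.5625 for z in(.108,.09,.06,.014)])
E
```

```text
clock: 4.42
eef_pos: [0.5893, -0.068, 0.1663]
tool_rot: [0.866, 0.5, -0.0, -0.0]
ft_force: [0.4, 0.0, -0.4]
grip_width: 0.0481
grasp_force: 61.9
[ 0.58951824 -0.06816655  0.16644573] [[ 0.502  0.865 -0.001]
 [ 0.865 -0.502  0.   ]
 [-0.    -0.001 -1.   ]] [ 0.84967781  0.18234714 -0.21059571]
[array([399.6875 , 214.53125]), array([399.21875, 207.34375]), array([398.59375, 197.8125 ]), array([397.96875, 187.03125])]
```

View pics/w3.png

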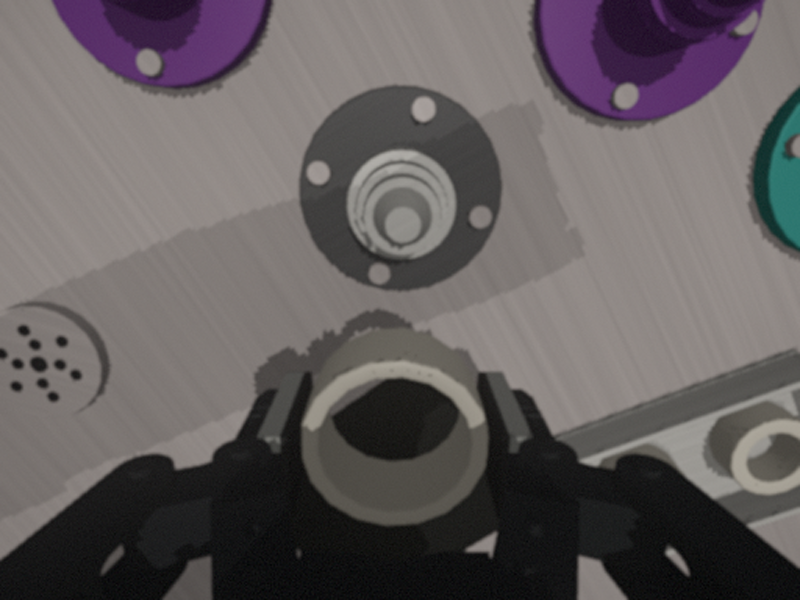

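The nose tip is at (403,224), the foot rim's centre is about (400.5,187), and the held bush's top ring is centred at about (395.5,442).

```bash
python3 - <<'E'
from h import *
c=load('wrist');o=bot.get_obs();k=1.5625;M=R.from_quat(o['tool_rot']).as_matrix()
n=atz(c,403/k,224/k,.108);f=atz(c,400.5/k,187.5/k,.014);s3=atz(c,402/k,204/k,.06);b=atz(c,395.5/k,442/k,o['eef_pos'][2]-.001)
print(n,f,s3,b, 'b in tool',M.T@(b-o['eef_pos']))
for q in(n,f): print(M.T@(q-o['eef_pos']),M.T@(q-b))
E
```

```text
[ 0.61637567 -0.02932992  0.108     ] [ 0.61802019 -0.02683043  0.014     ] [ 0.61692985 -0.02899965  0.06      ] [ 0.59034312 -0.06903009  0.16544573] b in tool [-0.00033213  0.00114759  0.00099942]
[0.04708573 0.00374937 0.05843275] [0.04741786 0.00260178 0.05743333]
[0.05009471 0.0039699  0.15243195] [0.05042684 0.00282231 0.15143253]
```

```bash
python3 -m pendant '[0.05,0.0054,0,0,0,0,0.3, 0.096,0.0054,0,0,0,0,0.3, 0.096,0.0054,0,0,0,0,0.3, 0.096,0.0054,0,0,0,0,0.3, 0.096,0.0054,0.03,0,0,0,0.3, 0.096,0.0054,0.06,0,0,0,0.3, 0.096,0.0054,0.092,0,0,0,0.3, 0.096,0.0054,0.092,0,0,0,0.3, 0.096,0.0054,0.092,0,0,0,0.3, 0.096,0.0054,0.092,0,0,0,0.3]'
python3 - <<'E'
from h import *
c=snap('wrist');s=snap('side')
o=bot.get_obs();print(o['eef_pos'],R.from_quat(o['tool_rot']).as_matrix().round(3),o['ft_force'])
a=cv2.resize(c['pixels'][180:360,160:350,::-1],(475,450),interpolation=2)
u,v=proj(s,o['eef_pos']).astype(int);print(u,v)
b=cv2.resize(s['pixels'][v-40:v+50,u-32:u+33,::-1],(325,450),interpolation=2)
cv2.imwrite('pics/w4.png',np.hstack([a,b]))
E
```

```text
clock: 5.4
eef_pos: [0.6163, -0.0286, 0.1215]
tool_rot: [0.867, 0.499, 0.0, 0.0]
ft_force: [0.1, 0.4, -0.6]
grip_width: 0.0483
grasp_force: 61.9
[ 0.61689865 -0.02834978  0.12213101] [[ 0.502  0.865  0.002]
 [ 0.865 -0.502 -0.   ]
 [ 0.001  0.002 -1.   ]] [ 0.19493071  0.26399293 -0.63425063]
280 208
```

View pics/w4.png

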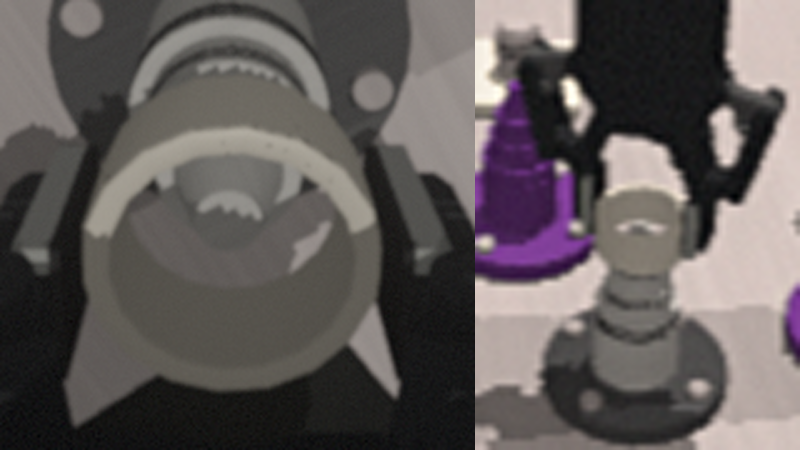

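Laterally the bush (column ~231), nose (~229) and step-3 rim (130–329) line up. I'll check the fore-aft direction numerically.

```bash
python3 - <<'E'
from h import *
c=load('wrist');o=bot.get_obs();M=R.from_quat(o['tool_rot']).as_matrix();e=o['eef_pos']
def rim(dx,dy,z,r):
    ctr=e+M@[dx,dy,0];ctr[2]=z
    a=np.linspace(0,2*np.pi,120);P=np.array([proj(c,ctr+[r*np.cos(t),r*np.sin(t),0]) for t in a])
    P=(P-[160,180])*2.5
    return P.min(0).round(0),P.max(0).round(0)
zt=e[2]-.001
print('bushtop',*rim(0,0,zt,.025),'bot',*rim(0,0,zt-.024,.025),'topin',*rim(0,0,zt,.020))
for dx in(-.003,0,.003): print(dx,'s3',*rim(dx,0,.060,.023),'nose',*rim(dx,0,.108,.006),'foot',*rim(dx,0,.014,.052))
E
```

```text
bushtop [ 73. 112.] [383. 383.] bot [96. 59.] [360. 297.] topin [104. 142.] [352. 358.]
-0.003 s3 [129.  24.] [327. 207.] nose [194. 198.] [262. 258.] foot [  46. -131.] [412. 216.]
0 s3 [129.  11.] [328. 196.] nose [194. 183.] [262. 243.] foot [  45. -142.] [412. 207.]
0.003 s3 [128.  -2.] [328. 185.] nose [194. 167.] [262. 228.] foot [  44. -154.] [413. 198.]
```

The bush sits about 0.7 mm behind the gauge axis along tool x. I'll correct that, go down to just above step 2 level, then slow down.

```bash
python3 -m pendant '[0.0013,0,0.005,0,0,0,0.3, 0.0013,0,0.01,0,0,0,0.3, 0.0013,0,0.015,0,0,0,0.3, 0.0013,0,0.02,0,0,0,0.3, 0.0013,0,0.025,0,0,0,0.3, 0.0013,0,0.03,0,0,0,0.3, 0.0013,0,0.034,0,0,0,0.3, 0.0013,0,0.0353,0,0,0,0.3, 0.0013,0,0.0366,0,0,0,0.3, 0.0013,0,0.0379,0,0,0,0.3]'
python3 -m pendant '[0,0,0.0012,0,0,0,0.3, 0,0,0.0024,0,0,0,0.3, 0,0,0.0036,0,0,0,0.3, 0,0,0.0048,0,0,0,0.3, 0,0,0.006,0,0,0,0.3, 0,0,0.0072,0,0,0,0.3, 0,0,0.0084,0,0,0,0.3, 0,0,0.0096,0,0,0,0.3, 0,0,0.0108,0,0,0,0.3, 0,0,0.012,0,0,0,0.3]'
```

```text
clock: 6.33
eef_pos: [0.6166, -0.0274, 0.1017]
tool_rot: [0.866, 0.499, 0.0, 0.0]
ft_force: [0.3, 0.7, -0.3]
grip_width: 0.0482
grasp_force: 61.9
clock: 7.17
eef_pos: [0.6165, -0.0274, 0.0957]
tool_rot: [0.866, 0.499, -0.0, -0.0]
ft_force: [-0.3, -0.7, -0.9]
grip_width: 0.0486
grasp_force: 61.9
```

Past step 2 with no contact force. Continuing slowly.

```bash
python3 -m pendant '[0,0,0.0012,0,0,0,0.3, 0,0,0.0024,0,0,0,0.3, 0,0,0.0036,0,0,0,0.3, 0,0,0.0048,0,0,0,0.3, 0,0,0.006,0,0,0,0.3, 0,0,0.0072,0,0,0,0.3, 0,0,0.0084,0,0,0,0.3, 0,0,0.0096,0,0,0,0.3, 0,0,0.0108,0,0,0,0.3, 0,0,0.012,0,0,0,0.3]'
python3 -m pendant '[0,0,0.0004,0,0,0,0.3, 0,0,0.0008,0,0,0,0.3, 0,0,0.0012,0,0,0,0.3, 0,0,0.0016,0,0,0,0.3, 0,0,0.002,0,0,0,0.3, 0,0,0.0024,0,0,0,0.3, 0,0,0.0028,0,0,0,0.3, 0,0,0.0032,0,0,0,0.3, 0,0,0.0036,0,0,0,0.3, 0,0,0.004,0,0,0,0.3]'
```

```text
clock: 8.0
eef_pos: [0.6165, -0.0274, 0.0897]
tool_rot: [0.866, 0.499, 0.0, -0.0]
ft_force: [0.3, -0.5, -0.3]
grip_width: 0.0483
grasp_force: 61.9
clock: 8.83
eef_pos: [0.6165, -0.0274, 0.0878]
tool_rot: [0.866, 0.499, 0.0, 0.0]
ft_force: [0.3, 0.2, -0.1]
grip_width: 0.0486
grasp_force: 61.9
```

```bash
python3 -m pendant '[0,0,0.0004,0,0,0,0.3, 0,0,0.0008,0,0,0,0.3, 0,0,0.0012,0,0,0,0.3, 0,0,0.0016,0,0,0,0.3, 0,0,0.002,0,0,0,0.3, 0,0,0.0024,0,0,0,0.3, 0,0,0.0026,0,0,0,0.3, 0,0,0.0028,0,0,0,0.3, 0,0,0.003,0,0,0,0.3, 0,0,0.0032,0,0,0,0.3]'
```

```text
clock: 9.67
eef_pos: [0.6165, -0.0274, 0.0861]
tool_rot: [0.866, 0.499, 0.0, -0.0]
ft_force: [-0.0, -0.3, -0.1]
grip_width: 0.0481
grasp_force: 61.9
```

```bash
python3 -m pendant '[0,0,0.0003,0,0,0,0.3, 0,0,0.0006,0,0,0,0.3, 0,0,0.0009,0,0,0,0.3, 0,0,0.0012,0,0,0,0.3, 0,0,0.0014,0,0,0,0.3, 0,0,0.0016,0,0,0,0.3, 0,0,0.0018,0,0,0,0.3, 0,0,0.0019,0,0,0,0.3, 0,0,0.002,0,0,0,0.3, 0,0,0.002,0,0,0,0.3]'
```

```text
clock: 10.5
eef_pos: [0.6165, -0.0274, 0.0851]
tool_rot: [0.866, 0.499, -0.0, 0.0]
ft_force: [-1.0, -0.0, -0.2]
grip_width: 0.0483
grasp_force: 61.9
```

```bash
python3 -m pendant '[0,0,0.0001,0,0,0,0.3, 0,0,0.0002,0,0,0,0.3, 0,0,0.0003,0,0,0,0.3, 0,0,0.0004,0,0,0,0.3, 0,0,0.0005,0,0,0,0.3, 0,0,0.0006,0,0,0,0.3, 0,0,0.0007,0,0,0,0.3, 0,0,0.0008,0,0,0,0.3, 0,0,0.0008,0,0,0,0.3, 0,0,0.0008,0,0,0,0.3]'
```

```text
clock: 11.33
eef_pos: [0.6165, -0.0274, 0.0849]
tool_rot: [0.866, 0.499, 0.0, 0.0]
ft_force: [-0.5, -0.1, 1.6]
grip_width: 0.0485
grasp_force: 62.0
```

```bash
python3 -m pendant '[0,0,0.0001,0,0,0,0.3, 0,0,0.0002,0,0,0,0.3, 0,0,0.0003,0,0,0,0.3, 0,0,0.0004,0,0,0,0.3, 0,0,0.0004,0,0,0,0.3, 0,0,0.0004,0,0,0,0.3, 0,0,0.0004,0,0,0,0.3, 0,0,0.0004,0,0,0,0.3, 0,0,0.0004,0,0,0,0.3, 0,0,0.0004,0,0,0,0.3]'
```

```text
clock: 12.17
eef_pos: [0.6165, -0.0274, 0.0848]
tool_rot: [0.866, 0.499, 0.0, 0.0]
ft_force: [-2.3, 0.0, 4.9]
grip_width: 0.0486
grasp_force: 62.4
```

```bash
python3 -m pendant '[-0.0001,-0.0002,0.0001,0,0,0,0.3, -0.0001,-0.0002,0.0002,0,0,0,0.3, -0.0001,-0.0002,0.0003,0,0,0,0.3, -0.0001,-0.0002,0.0004,0,0,0,0.3, -0.0001,-0.0002,0.0005,0,0,0,0.3, -0.0001,-0.0002,0.0006,0,0,0,0.3, -0.0001,-0.0002,0.0006,0,0,0,0.3, -0.0001,-0.0002,0.0006,0,0,0,0.3, -0.0001,-0.0002,0.0006,0,0,0,0.3, -0.0001,-0.0002,0.0006,0,0,0,0.3]'
python3 - <<'E'
from h import *
s=snap('side');o=bot.get_obs();print(o['eef_pos'],o['ft_force'],o['ft_torque'])
c=snap('wrist')
u,v=proj(s,o['eef_pos']).astype(int)
a=cv2.resize(s['pixels'][v-30:v+60,u-40:u+40,::-1],(480,540),interpolation=2)
cv2.imwrite('pics/s5.png',np.hstack([a]))
E
```

```text
clock: 13.0
eef_pos: [0.6165, -0.0274, 0.0848]
tool_rot: [0.866, 0.499, 0.0, 0.0]
ft_force: [-2.4, -0.8, 6.7]
grip_width: 0.0485
grasp_force: 62.5
[ 0.61647026 -0.02741672  0.08479179] [-1.70467754 -1.49945285  5.96588381] [-0.00936696  0.5197636   0.05129003]
```

View pics/s5.png

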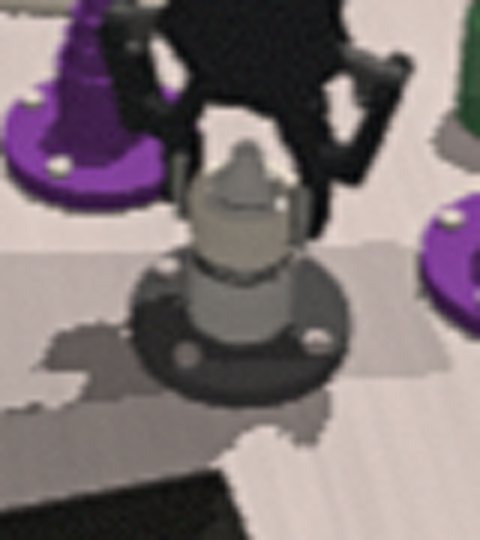

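The bush is seated on step 3 (underside at about row 270, stem below). I'll press slightly more and hold.

```bash
python3 -m pendant '[0,0,0.0002,0,0,0,0.3, 0,0,0.0004,0,0,0,0.3, 0,0,0.0006,0,0,0,0.3, 0,0,0.0006,0,0,0,0.3, 0,0,0.0006,0,0,0,0.3, 0,0,0.0006,0,0,0,0.3, 0,0,0.0006,0,0,0,0.3, 0,0,0.0006,0,0,0,0.3, 0,0,0.0006,0,0,0,0.3, 0,0,0.0006,0,0,0,0.3]'
```

```text
clock: 13.93
eef_pos: [0.6165, -0.0274, 0.0848]
tool_rot: [0.866, 0.499, 0.0, 0.0]
ft_force: [-2.4, -0.3, 8.2]
grip_width: 0.048
grasp_force: 62.6
```

```bash
python3 -m pendant '[0,0,0.0002,0,0,0,0.3, 0,0,0.0004,0,0,0,0.3, 0,0,0.0006,0,0,0,0.3, 0,0,0.0006,0,0,0,0.3, 0,0,0.0006,0,0,0,0.3, 0,0,0.0006,0,0,0,0.3, 0,0,0.0006,0,0,0,0.3, 0,0,0.0006,0,0,0,0.3, 0,0,0.0006,0,0,0,0.3, 0,0,0.0006,0,0,0,0.3]'
```

```text
clock: 14.77
eef_pos: [0.6165, -0.0274, 0.0848]
tool_rot: [0.866, 0.499, 0.0, 0.0]
ft_force: [-3.6, -0.4, 9.3]
grip_width: 0.0483
grasp_force: 62.7
```

Held at about 9–10 N. Lifting off, then moving short of peg 3.

```bash
python3 -m pendant '[0,0,-0.004,0,0,0,0.3, 0,0,-0.014,0,0,0,0.3, 0,0,-0.03,0,0,0,0.3, 0,0,-0.05,0,0,0,0.3, 0,0,-0.075,0,0,0,0.3, 0,0,-0.1,0,0,0,0.3, 0,0,-0.125,0,0,0,0.3, 0,0,-0.15,0,0,0,0.3, 0,0,-0.175,0,0,0,0.3, 0,0,-0.185,0,0,0,0.3]'
python3 -m pendant '[0.445,-0.258,0,0,0,-0.333,0.3, 0.445,-0.258,0,0,0,-0.333,0.3, 0.445,-0.258,0,0,0,-0.333,0.3, 0.445,-0.258,0,0,0,-0.333,0.3, 0.445,-0.258,0,0,0,-0.333,0.3, 0.445,-0.258,0,0,0,-0.333,0.3, 0.445,-0.258,0,0,0,-0.333,0.3, 0.445,-0.258,0,0,0,-0.333,0.3, 0.445,-0.258,0,0,0,-0.333,0.3, 0.445,-0.258,0,0,0,-0.333,0.3]'
python3 - <<'E'
from h import *
for _ in range(3): c=snap('wrist')
o=bot.get_obs();print(o['eef_pos'],R.from_quat(o['tool_rot']).as_matrix().round(3),o['ft_force'],o['joint_pos'].round(2))
cv2.imwrite('pics/w6.png',cv2.resize(c['pixels'][:,:,::-1],(800,600),interpolation=2))
E
```

```text
clock: 15.6
eef_pos: [0.6177, -0.0274, 0.1791]
tool_rot: [0.866, 0.499, 0.002, 0.001]
ft_force: [-1.0, -0.3, -0.2]
grip_width: 0.0483
grasp_force: 61.9
clock: 16.43
eef_pos: [0.6161, 0.2306, 0.176]
tool_rot: [0.5, 0.866, -0.0, -0.0]
ft_force: [-0.2, 0.3, 0.2]
grip_width: 0.0478
grasp_force: 61.9
[0.61629768 0.2296175  0.17618821] [[-0.497  0.868 -0.   ]
 [ 0.868  0.497  0.   ]
 [ 0.    -0.    -1.   ]] [-0.22971065 -0.68738456 -0.82561515] [0.36 0.6  0.34 1.31 0.   1.41]
```

View pics/w6.png

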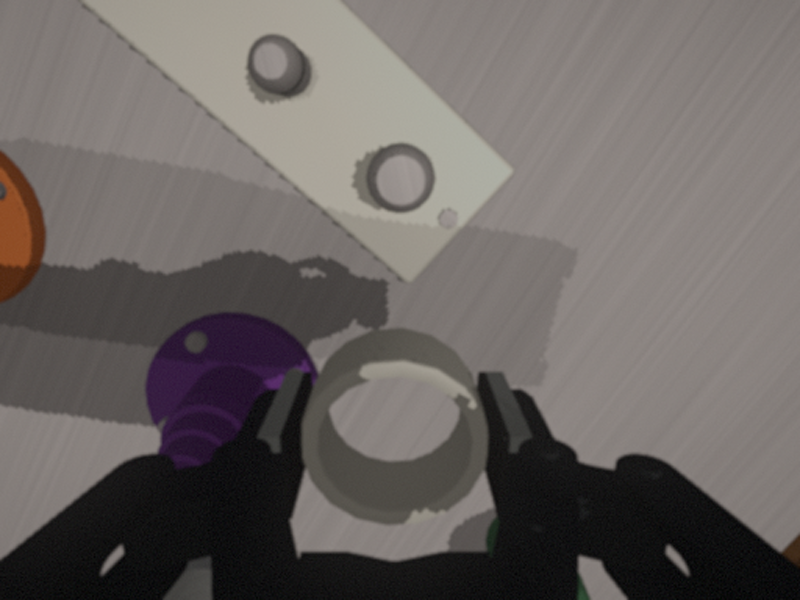

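Peg 3, the thickest and at the rack's end, has its top at about (400,180). Peg 2 is at (271,60).

```bash
python3 - <<'E'
from h import *
c=load('wrist');o=bot.get_obs();k=1.5625;M=R.from_quat(o['tool_rot']).as_matrix()
n=atz(c,400.5/k,179/k,.05);b=atz(c,395.5/k,442/k,o['eef_pos'][2]-.001)
print(n,b,M.T@(n-o['eef_pos']),M.T@(n-b))
E
```

```text
[0.59232366 0.27990643 0.05      ] [0.61830833 0.22935062 0.17518821] [0.05554922 0.00416833 0.12619075] [0.05677938 0.0025556  0.12519086]
```

```bash
python3 -m pendant '[0.06,0.0052,0,0,0,0,0.3, 0.114,0.0052,0,0,0,0,0.3, 0.114,0.0052,0.03,0,0,0,0.3, 0.114,0.0052,0.06,0,0,0,0.3, 0.114,0.0052,0.09,0,0,0,0.3, 0.114,0.0052,0.12,0,0,0,0.3, 0.114,0.0052,0.15,0,0,0,0.3, 0.114,0.0052,0.18,0,0,0,0.3, 0.114,0.0052,0.18,0,0,0,0.3, 0.114,0.0052,0.18,0,0,0,0.3]'
python3 - <<'E'
from h import *
c=snap('wrist');s=snap('side')
o=bot.get_obs();print(o['eef_pos'],o['ft_force'])
a=cv2.resize(c['pixels'][180:360,160:350,::-1],(475,450),interpolation=2)
u,v=proj(s,o['eef_pos']).astype(int)
b=cv2.resize(s['pixels'][v-30:v+30,u-22:u+21,::-1],(325,450),interpolation=2)
cv2.imwrite('pics/w7.png',np.hstack([a,b]))
M=R.from_quat(o['tool_rot']).as_matrix();e=o['eef_pos']
for dx in(-.003,0,.003):
    ctr=e+M@[dx,.0011,0];ctr[2]=.05
    P=np.array([proj(c,ctr+.016*np.array([np.cos(t),np.sin(t),0])) for t in np.linspace(0,6.28,99)])
    P=(P-[160,180])*2.5;print(dx,P.min(0).round(),P.max(0).round())
E
```

```text
clock: 17.42
eef_pos: [0.5896, 0.2797, 0.0854]
tool_rot: [0.502, 0.865, -0.001, -0.001]
ft_force: [0.9, 0.6, 0.1]
grip_width: 0.0483
grasp_force: 61.9
[0.59089264 0.2805501  0.08732226] [-0.64331179  0.7556349  -0.55624448]
-0.003 [159.  95.] [317. 238.]
0 [159.  80.] [318. 225.]
0.003 [158.  66.] [318. 212.]
```

View pics/w7.png

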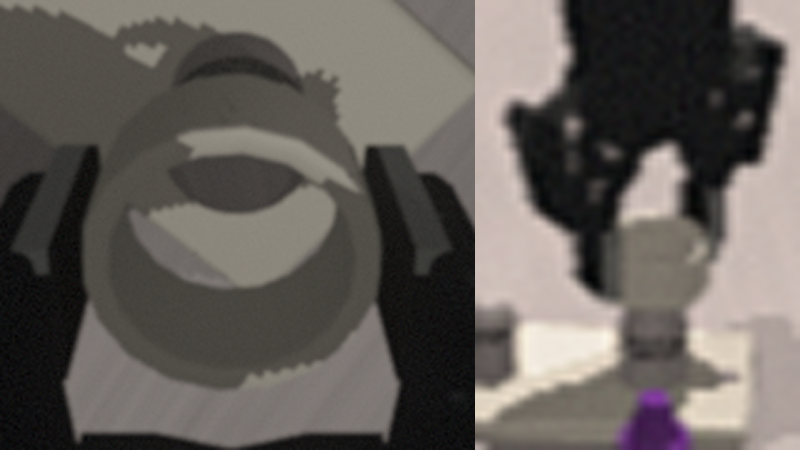

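The peg top is visible through the bore and centred to within about 2 mm, against 4 mm of play. Nudging 1.5 mm along tool x and lowering.

```bash
python3 -m pendant '[0.003,0,0.005,0,0,0,0.3, 0.003,0,0.01,0,0,0,0.3, 0.003,0,0.015,0,0,0,0.3, 0.003,0,0.02,0,0,0,0.3, 0.003,0,0.025,0,0,0,0.3, 0.003,0,0.03,0,0,0,0.3, 0.003,0,0.035,0,0,0,0.3, 0.003,0,0.04,0,0,0,0.3, 0.003,0,0.045,0,0,0,0.3, 0.003,0,0.05,0,0,0,0.3]'
python3 -m pendant '[0,0,0.005,0,0,0,0.3, 0,0,0.01,0,0,0,0.3, 0,0,0.015,0,0,0,0.3, 0,0,0.02,0,0,0,0.3, 0,0,0.025,0,0,0,0.3, 0,0,0.03,0,0,0,0.3, 0,0,0.032,0,0,0,0.3, 0,0,0.034,0,0,0,0.3, 0,0,0.036,0,0,0,0.3, 0,0,0.036,0,0,0,0.3]'
```

```text
clock: 18.35
eef_pos: [0.5894, 0.2818, 0.0608]
tool_rot: [0.501, 0.865, -0.0, -0.0]
ft_force: [-0.2, 1.6, -0.7]
grip_width: 0.0484
grasp_force: 61.9
clock: 19.18
eef_pos: [0.5893, 0.2818, 0.043]
tool_rot: [0.501, 0.865, -0.0, -0.0]
ft_force: [-0.4, 0.1, -0.0]
grip_width: 0.0484
grasp_force: 61.9
```

No contact. 6.2 mm left to go.

```bash
python3 -m pendant '[0,0,0.0012,0,0,0,0.3, 0,0,0.0024,0,0,0,0.3, 0,0,0.0036,0,0,0,0.3, 0,0,0.0048,0,0,0,0.3, 0,0,0.006,0,0,0,0.3, 0,0,0.0072,0,0,0,0.3, 0,0,0.0084,0,0,0,0.3, 0,0,0.0096,0,0,0,0.3, 0,0,0.0108,0,0,0,0.3, 0,0,0.0112,0,0,0,0.3]'
python3 -m pendant '[0,0,0.0002,0,0,0,0.3, 0,0,0.0004,0,0,0,0.3, 0,0,0.0006,0,0,0,0.3, 0,0,0.0008,0,0,0,0.3, 0,0,0.001,0,0,0,0.3, 0,0,0.0011,0,0,0,0.3, 0,0,0.0012,0,0,0,0.3, 0,0,0.0013,0,0,0,0.3, 0,0,0.0013,0,0,0,0.3, 0,0,0.0013,0,0,0,0.3]'
```

```text
clock: 20.02
eef_pos: [0.5893, 0.2818, 0.0374]
tool_rot: [0.501, 0.865, -0.0, -0.0]
ft_force: [0.2, -0.0, 0.4]
grip_width: 0.048
grasp_force: 61.9
clock: 20.85
eef_pos: [0.5894, 0.2818, 0.037]
tool_rot: [0.501, 0.865, 0.0, 0.0]
ft_force: [-0.5, 0.4, -0.5]
grip_width: 0.0483
grasp_force: 61.9
```

```bash
python3 -m pendant '[0,0,0.0002,0,0,0,0.3, 0,0,0.0004,0,0,0,0.3, 0,0,0.0006,0,0,0,0.3, 0,0,0.0006,0,0,0,0.3, 0,0,0.0006,0,0,0,0.6, 0,0,0.0006,0,0,0,0.65, 0,0,0.0006,0,0,0,0.7, 0,0,0.0006,0,0,0,0.75, 0,0,0.0006,0,0,0,0.8, 0,0,0.0006,0,0,0,0.8]'
python3 -m pendant '[0,0,0,0,0,0,0.8, 0,0,-0.01,0,0,0,0.8, 0,0,-0.03,0,0,0,0.8, 0,0,-0.06,0,0,0,0.8, 0,0,-0.1,0,0,0,0.8, 0,0,-0.15,0,0,0,0.8, 0,0,-0.2,0,0,0,0.8, -0.06,0,-0.25,0,0,0,0.8, -0.1,0,-0.25,0,0,0,0.8, -0.1,0,-0.25,0,0,0,0.8]'
python3 - <<'E'
from h import *
for _ in range(3): c=snap('wrist')
s=snap('side')
a=cv2.resize(c['pixels'][:,:,::-1],(480,360));b=cv2.resize(s['pixels'][150:290,190:310,::-1],(309,360),interpolation=2)
cv2.imwrite('pics/end.png',np.hstack([a,b]))
E
```

```text
clock: 21.68
eef_pos: [0.5894, 0.2818, 0.0365]
tool_rot: [0.501, 0.865, -0.0, -0.0]
ft_force: [0.7, -0.6, 0.7]
grip_width: 0.0683
grasp_force: 0.0
clock: 22.52
eef_pos: [0.6177, 0.2358, 0.1658]
tool_rot: [0.503, 0.864, 0.002, 0.003]
ft_force: [0.0, -0.5, 0.1]
grip_width: 0.0683
grasp_force: 0.0
```

View pics/end.png

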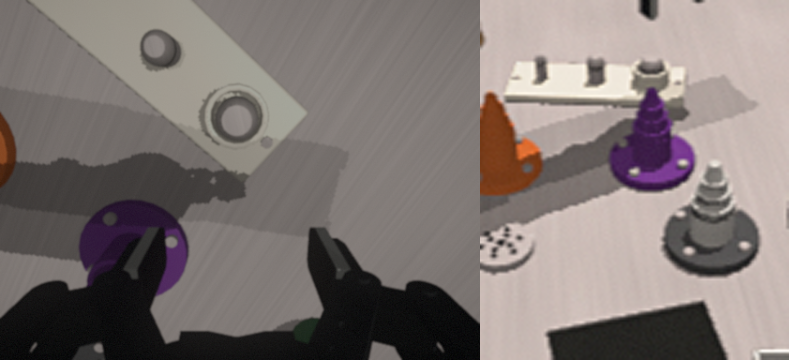

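The bush lies flat on the board around peg 3, at (235,117). The gripper is clear and the gauge is undisturbed.

```bash
python3 -c "
from workcell import bot
print(bot.job_done())"
```

```text
the job is handed in; nothing more can be done
None
```

I sized the mat bush on step 3 (40 mm bore), pressing it squarely at up to about 9 N, then put it over rack peg 3 and handed the job in at about 23 s; no verdict came back.

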